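# Fit and tighten a worm-drive clamp on a vacuum pump's barbed stub

### The arm

A 6-joint arm with a two-finger parallel gripper is mounted at the origin on the work surface. World frame = base frame: x ahead of the robot, y to its left, z up, the work surface at z = 0. Lengths are in mm, angles in rad, forces in N, time in s.
With the tool pointing down it reaches from about 400 to 825 mm from the base axis. Payload 7 kg.
Tool frame: the origin (TCP) lies at the very end of the fingers, on their centre line; the grasp point (between the pads) lies 19 mm behind it; z points along the fingers, y is the line along which they close (so a half turn about z gives the same grasp; the last joint's range is limited). The gripper opens to 88 mm and grips with 3 to 60 N. Pads are 19 mm wide; open, the fingers measure 130 mm over their backs; the gripper's body (78 mm by 193 mm) begins 47 mm behind the grasp point.
Start: joints at [1.517, 0.359, 0.012, 0, -1.224, -0.288], TCP at [226.257, 635.927, 226.561] pointing down, gripper open.
Joint ranges: [-3.07, 3.07], [-1.43, 2.12], [-1.02, 1.25], [-3.03, 1.67], [-3.05, -0], [-3.03, 3.03]. Speed limits (rad/s): [2.39, 2.39, 3.01, 3.14, 3.14, 3.14].

### API

Orientations are given as a unit quaternion [x, y, z, w].
In Python, from plant import bot gives the robot as it stands. Calls block until the motion is done:
- bot.move_ptp(position, orientation): joint-space move of the TCP to a pose.
- bot.line_to(position, velocity=150, ori=None): straight line of the TCP; ori=None keeps the orientation; velocity is the mean speed in mm/s.
- bot.move_joints(angles): joint-space move.
- bot.move_gripper(opening, force=None): finger opening in mm; force is the grip in N (None keeps the last); returns when the fingers have stopped.
- bot.pause(seconds).
- bot.solve_ik(position, orientation): joint angles nearest the present ones, or None.
- bot.read_state(): the state.
- bot.camera(name): name is "scene" or "side" or "wrist"; returns the picture (480x640x3 uint8, red, green, blue); there is no depth.
- bot.get_calibration(name): a dict with "fx", "fy", "cx", "cy" (pixels), "view" (4x4, takes a point from world to camera coordinates); the wrist camera has in their place "T_tool_cam" (4x4, takes a point from camera to tool coordinates, whose origin is the TCP and whose axes are the flange's). Camera axes: x right, y up, looking along -z (the intrinsics and any distortion apply to the point x, -y, -z); pixel columns grow to the right and rows downward; lengths in mm; the calibration is good to about 2 mm. The wrist camera is an equidistant fisheye: a pixel r from the principal point sees the ray r / f radians off the axis. A picture is of the moment at which its call begins: read the wrist's pose just before it. get_calibration takes no time and is no camera call.
A pose or a line that the arm cannot do raises bot.Unreachable and nothing moves.
- bot.close_job(): hands the job in; it is judged then, once.
The state is a dict: "t": time; "joint_pos": joint angles; "qvel": joint speeds; "tau": joint torques, N m; "tcp_pos": TCP position; "eef_rot": TCP orientation; "contact_force": force on the tool from outside, world axes, zero at the start; "moment": the same for the moment, N m; "width": finger opening in mm; "finger_force": force on a finger pad.
Only numpy, scipy, OpenCV 4.12 (cv2) and the standard library are available. Lean on these libraries where they do the work, as an engineer would, in place of code of your own. Each camera call takes 0.05 s, during which the arm holds its last target. There are 200 camera calls.

### The job

Lift the worm-drive clamp out of its cradle and slide it gently over the barbed stub of the vacuum pump, fully home against the shoulder with the screw over the wider steel ledge. Then turn the square key clockwise until the clamp is snug on the stub, firm but not overtightened, and let go. Do not drop the clamp on the bench or disturb the glassware and the slide box.

Things in the scene. Friction and masses are not known exactly. Their poses are not given: they have to be found in the camera images.
- clamp_ring (a point): Centre of the clamp's steel band: a ring 46 mm outside, 40 mm inside, 13 mm wide, standing upright. x is its axis, z points to the tab, the screw is on its -y side. At the start it stands in the cradle, centre 50 mm over the bench, x roughly the way it goes onto the stub.
- clamp: The whole clamp, about 0.17 kg; origin and axes as clamp_ring. Its screw barrel, 14 mm in diameter, stands upright 46 mm to the -y side of the ring centre, from 12 mm below to 12 mm above it, with the key on top. A plain foot 12 x 20 x 10 mm juts out on the +y side, to 42 mm from the centre.
- clamp_tab (a point): Grip point in the clamp's upright steel tab, 41 mm above the ring centre; axes as clamp_ring. The tab is 8 mm thick along y, 13 mm along x, from 22 to 52 mm above the ring centre. Grip it across y with the fingertips at least 26 mm above the ring centre, to pass over the stub's shoulder.
- key_grip (a point): Centre of the square white key on the screw: 14 x 14 x 20 mm, 46 mm to the -y side of the ring centre, from 14 to 34 mm above it. x, y are square to its flats, z up along the screw; every 90 degrees is the same grip. Fingers have most room closing within 45 degrees of the ring's axis. Clockwise from above tightens and presses the ring to the shoulder.
- screw_key: The same key with its screw; origin 12 mm below key_grip. It has a steady drag of 0.26 N m while turning and stays where left. The slack to take up first (0.9 to 2.2 rad) differs and cannot be seen; then the torque climbs about 0.4 N m a radian. Snug is a rise of 0.08 to 0.24 N m over readings taken likewise in the slack, best 0.16; 0.32 is overtightened.
- band_drive: What the screw drives inside the clamp: it carries, over the hidden slack, the steel tongue (11 x 12 x 3 mm, inside the bottom of the ring), raising it 8 mm a radian until it presses on the stub from below: 10 to 30 N is snug, over 40 N spoils the stub. Its origin is near the ring centre and only tells how far the key is turned, not when the tongue touches; axes as clamp_ring.
- stub_seat (a point): On the axis of the pump's barbed stub at the shoulder face the clamp must rest against, 120 mm over the bench. x points along the stub into the pump, z up. The shoulder is a disc 48 mm in diameter; the casing is 52 mm behind its face. Home, the ring centre is at x = -6.5 mm, z = -4 mm here: the band hangs on the stub.
- stub_tip (a point): Middle of the stub's open end, 44 mm out from stub_seat; same axes. From the shoulder outward: seat 32 mm in diameter and 16 mm long; two barbs 36 mm across at their steps (16 and 26.5 mm out), tapering outward to 31 mm; a nose tapering to 21 mm. The ring has 2 mm of play all round over the barbs, then drops 2 mm onto the seat.
- ledge_mid (a point): Middle of the top of the wider steel ledge beside the stub, 20 x 90 mm, 47 mm to the -y side of the stub's axis, 16.5 mm below it; axes as stub_seat. The clamp's barrel rests on it. A narrower ledge, 14 x 90 mm, runs on the +y side, 36 mm from the axis and 9.5 mm below it, for the foot. So the clamp cannot roll round the stub.
- pump: Bench vacuum pump: cream casing 200 x 150 mm, 157 mm tall, fixed. Its origin is on the bench under stub_seat; same axes.
- cradle: Grey plastic cradle in which the clamp stands, fixed: base 45 x 130 mm, two cheeks 42 mm high beside the ring. Origin at the underside below the ring, axes as clamp_ring at the start. Lift the clamp 50 mm straight up to clear it.
- amber_bottle_mid (a point): Middle of a loose amber bottle, 60 mm in diameter, 130 mm tall; leave it alone.
- beaker_mid (a point): Middle of a loose glass beaker, 70 mm across, 85 mm tall; leave it alone.
- slide_box_mid (a point): Middle of a loose wooden slide box 80 x 100 x 35 mm; leave it alone.
Mind the look-alikes: they are no part of the job. Of the things like the clamp, leave any that is black; of the rest the smaller one is meant.

How it is judged:
By the outcome, as a careful person would: the job done as asked, in the order asked, and still so for the second after the job is handed in, with the robot touching nothing.
It also fails if it takes over 72 s, if anything falls off the work surface, if the arm or the gripper's body presses on something with over 40 N, if the wrist force passes 120 N, or if a joint passes its speed limit or range.

## Working session

There is one attempt and no reset: what is moved stays moved. The work goes in short steps, each a Python script; the robot and the scene stay as the last script left them, time stands still between calls to the robot, and variables do not carry over. Pictures are saved under pics/ and viewed, at most 10 in all, crops included, and the job is handed in when it is done.

```bash
ls; mkdir -p pics
python3 - <<'E'
from plant import bot
import cv2, numpy as np
ims=[]
for n in ["scene","side","wrist"]:
    im=bot.camera(n); cv2.imwrite(f"pics/{n}0.png",im[:,:,::-1])
    c=bot.get_calibration(n); print(n,{k:np.round(np.array(v),4).tolist() for k,v in c.items()})
s=bot.read_state(); print(s["t"],s["eef_rot"],s["contact_force"],s["moment"])
E
```

```text
pics
scene {'fx': 468.6538, 'fy': 468.6538, 'cx': 321.8722, 'cy': 241.7468, 'view': [[0.1192, 0.9928, 0.008, -34.2289], [-0.8072, 0.0923, 0.583, 384.3002], [0.5781, -0.0759, 0.8124, -1352.5057], [0.0, 0.0, 0.0, 1.0]]}
side {'fx': 541.8676, 'fy': 541.8676, 'cx': 315.7376, 'cy': 239.2555, 'view': [[0.6688, -0.7434, 0.0059, -384.7194], [0.3419, 0.3146, 0.8855, -283.2991], [-0.6602, -0.5902, 0.4646, -1145.008], [0.0, 0.0, 0.0, 1.0]]}
wrist {'fx': 371.6483, 'fy': 371.6483, 'cx': 322.0409, 'cy': 238.0679, 'T_tool_cam': [[-0.0008, 0.9536, 0.301, 79.8897], [1.0, 0.0012, -0.0012, 0.338], [-0.0015, 0.301, -0.9536, -158.247], [0.0, 0.0, 0.0, 1.0]]}
0.15 [ 9.85428019e-01 -1.70091694e-01 -4.90042072e-05  6.57772279e-04] [ 0.37629911 -0.25423107  0.15366794] [ 0.0264568   0.00548722 -0.00819939]
```

View pics/scene0.png

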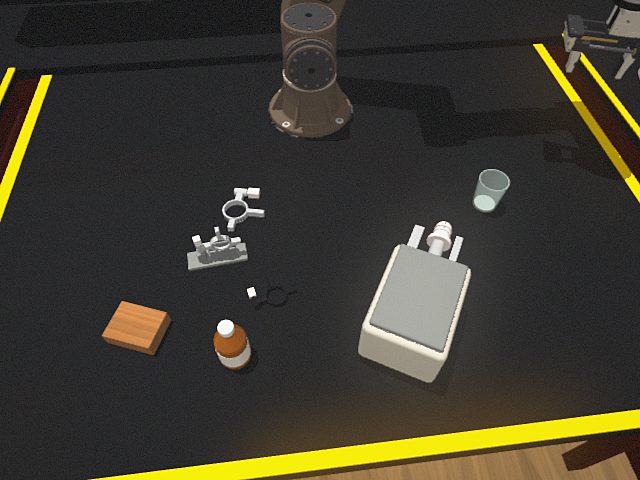

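View pics/side0.png

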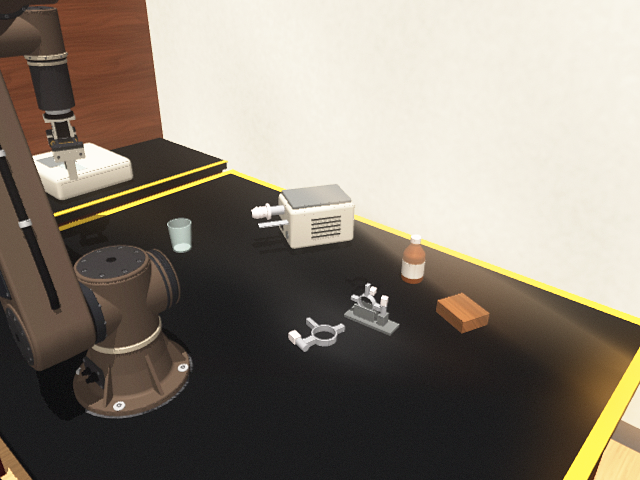

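View pics/wrist0.png

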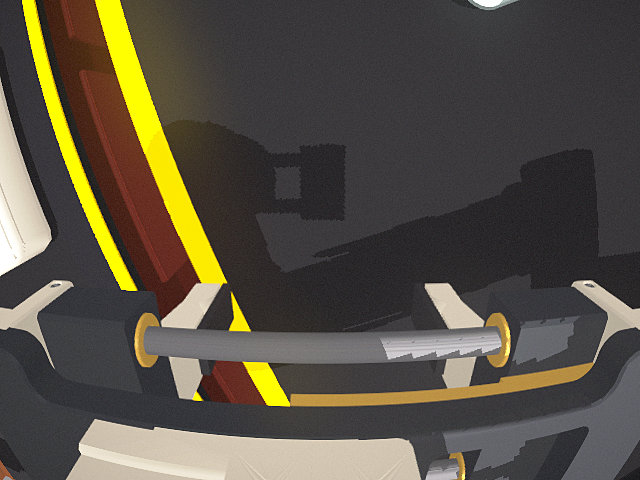

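The scene view shows the target clamp in its grey cradle near (218,245), with its key at (197,240). A bigger light clamp lies at (240,208) and a black one at (275,296). The stub is near (442,235), pointing towards the robot. In the side view the cradle clamp is near (370,305) and the stub near (265,212). I'll enlarge these areas.

Run:
```python
import cv2, numpy as np
s=cv2.imread("pics/scene0.png"); d=cv2.imread("pics/side0.png")
def c(im,x,y): return cv2.resize(im[y:y+50,x:x+66],(396,300),interpolation=cv2.INTER_CUBIC)
m=np.vstack([np.hstack([c(s,184,224),c(s,403,214)]),np.hstack([c(d,340,282),c(d,245,192)])])
cv2.imwrite("pics/crop1.png",m)
```

```text
(no output)
```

View pics/crop1.png

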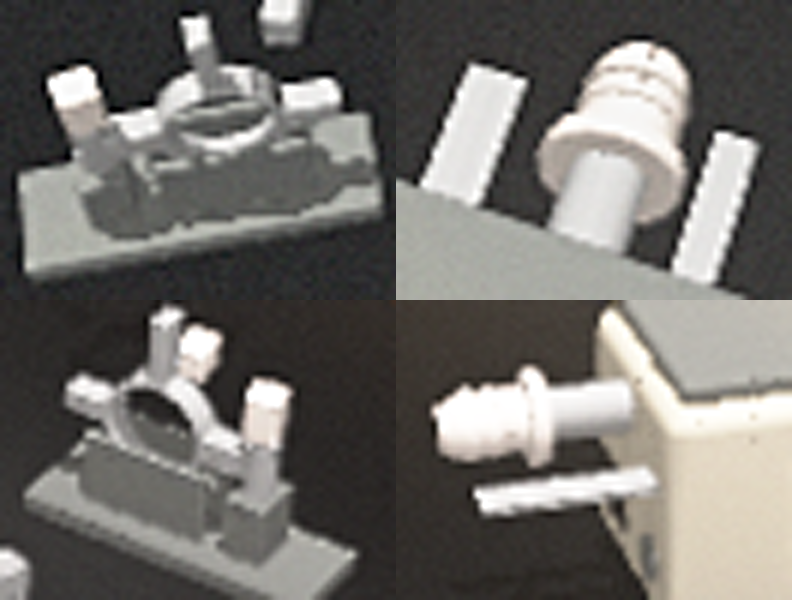

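The crop gives these pixels:

| Point | Scene | Side |
|---|---|---|
| Tab top | (216.8,227.7) | (367.8,284.5) |
| Key top | (196.7,237) | (385,296.2) |
| Stub tip | (444.5,224) | (251.8,212.8) |
| Shoulder | (439,241.5) | (267,210.7) |
| Wide ledge end | (420,226) | – |
| Narrow ledge end | (460,236.8) | – |

```bash
cat > h.py <<'E'
import numpy as np, cv2
from plant import bot
from scipy.spatial.transform import Rotation as R
def ray(n,px,st=None):
    c=bot.get_calibration(n); u=(px[0]-c["cx"])/c["fx"]; v=(px[1]-c["cy"])/c["fy"]
    if n=="wrist":
        r=np.hypot(u,v); k=np.sin(r)/max(r,1e-9); d=np.array([u*k,-v*k,-np.cos(r)])
        T=np.array(c["T_tool_cam"]); A=R.from_quat(st["eef_rot"]).as_matrix()
        return np.array(st["tcp_pos"])+A@T[:3,3], A@T[:3,:3]@d
    V=np.array(c["view"]); A=V[:3,:3].T
    return -A@V[:3,3], A@np.array([u,-v,-1.])
def atz(n,px,z,st=None):
    o,d=ray(n,px,st); return o+d*(z-o[2])/d[2]
def tri(*rs):
    M=np.zeros((3,3));b=np.zeros(3)
    for o,d in rs:
        d=d/np.linalg.norm(d);P=np.eye(3)-np.outer(d,d);M+=P;b+=P@o
    p=np.linalg.solve(M,b); return p,[np.linalg.norm(np.cross(p-o,d/np.linalg.norm(d))) for o,d in rs]
def proj(p,st):
    "world point to wrist pixel"
    c=bot.get_calibration("wrist");T=np.array(c["T_tool_cam"]);A=R.from_quat(st["eef_rot"]).as_matrix()
    q=T[:3,:3].T@(A.T@(np.array(p)-st["tcp_pos"])-T[:3,3]); x,y,z=q[0],-q[1],-q[2]
    r=np.hypot(x,y);k=np.arctan2(r,z)/r*c["fx"]; return np.array([c["cx"]+x*k,c["cy"]+y*k])
def down(yaw):
    "tool down, closing direction (tool y) along world yaw angle of ring +y or -y; tool x = (cos,sin)"
    return R.from_matrix(np.array([[np.cos(yaw),np.sin(yaw),0],[np.sin(yaw),-np.cos(yaw),0],[0,0,-1]]).T.T).as_quat()
E
python3 - <<'E'
from h import *
np.set_printoptions(precision=1,suppress=True)
for nm,a,b,z in [("tab",(216.8,227.7),(367.8,284.5),102),("key",(196.7,237),(385,296.2),84),("tip",(444.5,224),(251.8,212.8),120),("shoulder",(439,241.5),(267,210.7),120)]:
    print(nm,*tri(ray("scene",a),ray("side",b)),atz("scene",a,z),atz("side",b,z))
W=atz("scene",(420.2,225.8),103.5);N=atz("scene",(460,236.8),110.5);print(W,N)
print("cradle base corners",[atz("scene",(184+x/6,224+y/6),z) for x,y,z in [(18,180,10),(30,270,0),(383,215,0)]])
for p in [[450,-250,250],[500,250,250]]:
  for y in [0,np.pi]:
    print(p,y,bot.solve_ik(p,down(y)))
E
```

```text
tab [ 484.5 -244.7   99.9] [np.float64(0.614630591599781), np.float64(0.6146305915999012)] [ 485.8 -243.8  102. ] [ 481.9 -247.3  102. ]
key [ 491.9 -289.4   83.6] [np.float64(1.1636259721814317), np.float64(1.1636259721815825)] [ 491.5 -288.4   84. ] [ 491.8 -290.9   84. ]
tip [542.1 221.4 118.9] [np.float64(0.17769528430029946), np.float64(0.17769528430024606)] [543.  220.7 120. ] [540.6 219.9 120. ]
shoulder [582.8 199.5 118.2] [np.float64(0.8909864588735023), np.float64(0.8909864588734089)] [584.8 197.9 120. ] [580.6 198.  120. ]
[529.8 176.2 103.5] [571.7 247.3 110.5]
cradle base corners [array([ 479.9, -325.3,   10. ]), array([ 513.6, -321.7,    0. ]), array([ 504.1, -192.6,    0. ])]
[450, -250, 250] 0 [-0.1  0.1 -0.3  0.  -1.2  1.7]
[450, -250, 250] 3.141592653589793 [-0.1  0.1 -0.3  0.  -1.2 -1.4]
[500, 250, 250] 0 [ 0.8  0.2 -0.2  0.  -1.2  0.8]
[500, 250, 250] 3.141592653589793 [ 0.8  0.2 -0.2  0.  -1.2 -2.4]
```

Run:
```python
from h import *
import json
np.set_printoptions(precision=2,suppress=True)
def snap(n):
    bot.pause(0.2); st=bot.read_state(); im=bot.camera("wrist"); cv2.imwrite(f"pics/{n}.png",im[:,:,::-1])
    json.dump({k:np.array(st[k]).tolist() for k in ("t","tcp_pos","eef_rot","joint_pos")},open(f"{n}.json","w")); return st
bot.move_ptp([560,212,235],down(-0.52)); st=snap("ws"); print(st["t"],st["tcp_pos"],st["joint_pos"])
for p in [(543,221,120),(584,199,120)]: print(proj(p,st))
bot.move_ptp([484.5,-244.7,200],down(0.12)); st=snap("wc"); print(st["t"],st["tcp_pos"],st["joint_pos"])
for p in [(484.5,-244.7,102),(491.8,-289.5,84)]: print(proj(p,st))
a=cv2.imread("pics/ws.png");b=cv2.imread("pics/wc.png")
m=np.hstack([cv2.resize(x,(800,600))[:460,200:600] for x in (a,b)])
cv2.imwrite("pics/w1.png",m)
```

```text
2.3 [559.78 212.74 234.89] [ 0.69  0.23 -0.15 -0.   -1.19  0.36]
[322.2  253.34]
[320.52 194.63]
4.25 [ 484.92 -244.12  200.01] [-0.11  0.16 -0.32 -0.   -1.09  1.8 ]
[323.16 237.23]
[381.63 227.94]
```

View pics/w1.png

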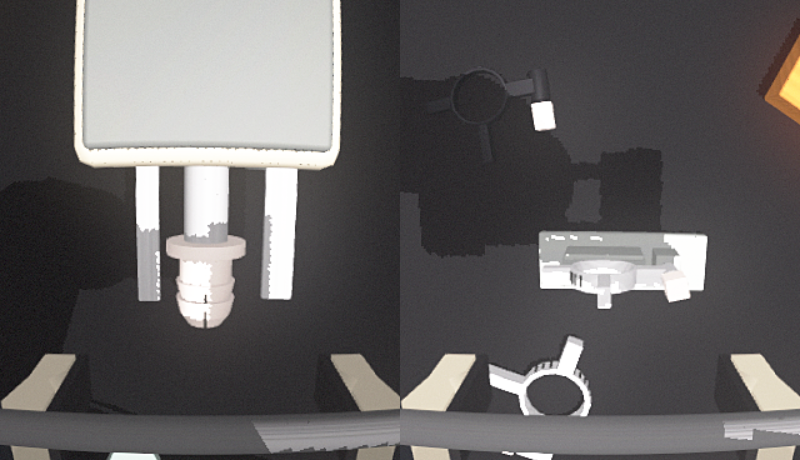

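Left half: the stub (ledges at columns ~148 and 279, shoulder ~y 248, tip ~y 325). Right half: the cradle clamp with its tab top near (604,300) and key top near (678,288). Both line up with the tool. I'll enlarge these.

Run:
```python
import cv2, numpy as np
a=cv2.imread("pics/ws.png");b=cv2.imread("pics/wc.png")
A=cv2.resize(a[180:265,260:400],(700,425),interpolation=cv2.INTER_CUBIC)
m=np.vstack([cv2.resize(a[180:265,260:420],(640,340),interpolation=cv2.INTER_CUBIC),cv2.resize(b[185:250,260:420],(640,260),interpolation=cv2.INTER_CUBIC)])
cv2.imwrite("pics/w2.png",m)
```

```text
(no output)
```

View pics/w2.png

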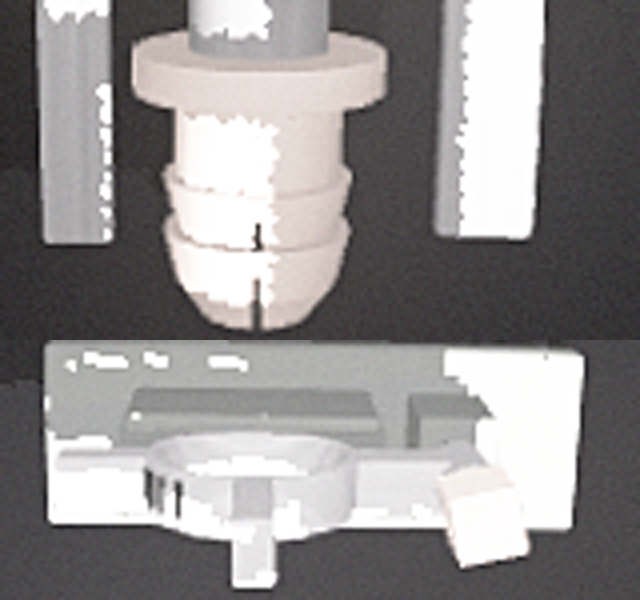

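Pixels from the enlargement, in the original wrist images:

- **Stub picture:** shoulder top rim (324.8,207.5), barb steps (324.6,224.8) and (324.3,239.3), wide ledge end (381,239.3), narrow ledge end (279.8,240.7).
- **Clamp picture:** tab top far edge (323.5,246.8), key top (381.8,231.5).

The key is turned about 0.2 rad.

Run:
```python
from h import *
import json
np.set_printoptions(precision=1,suppress=True)
S=json.load(open("ws.json"));C=json.load(open("wc.json"))
yw=lambda st: np.arctan2(*R.from_quat(st["eef_rot"]).as_matrix()[[1,0],0])
print("yaws",round(yw(S),4),round(yw(C),4))
t=lambda x,y:(260+x/4,180+y/4); c=lambda x,y:(260+x/4,185+(y-340)/4)
a=lambda p,z,st:atz("wrist",p,z,st)
wl,wr=a(t(435,236),103.5,S),a(t(533,237),103.5,S); nl,nr=a(t(45,243),110.5,S),a(t(113,242),110.5,S)
W=(wl+wr)/2;N=(nl+nr)/2; v=(N-W)[:2]
print("ledge widths",np.linalg.norm(wl-wr),np.linalg.norm(nl-nr),"sep",np.linalg.norm(v),"yaw from ends",np.arctan2(v[1],v[0])-np.pi/2)
b1=[a(t(*p),121,S) for p in [(165,180),(352,178)]];b2=[a(t(*p),121,S) for p in [(164,238),(350,236)]]
print("barb dia",np.linalg.norm(b1[0]-b1[1]),np.linalg.norm(b2[0]-b2[1]))
m1=sum(b1)/2;m2=sum(b2)/2; rim=a(t(259.5,110),144,S); dl,dr=a(t(133,95),122,S),a(t(388,95),122,S)
print("disc dia",np.linalg.norm(dl-dr))
yaw=-0.525
ux=np.array([np.cos(yaw),np.sin(yaw)]);uy=np.array([-ux[1],ux[0]])
for n,p,o in [("b1",m1,-16),("b2",m2,-26.5),("rim",rim,0),("disc",(dl+dr)/2,0)]:
    print(n,"seat est",p[:2]-o*ux)
print("axis from ledges: W",W[:2]+47*uy+38*ux,"N",N[:2]-36*uy+38*ux)
# ledge side-line yaw
l0,l1=a(t(440,0),103.5,S),a(t(435,236),103.5,S);print("ledge line yaw",np.arctan2(*(l0-l1)[[1,0]]))
l0,l1=a(t(37,20),110.5,S),a(t(44,243),110.5,S);print("ledge line yaw",np.arctan2(*(l0-l1)[[1,0]]))
l0,l1=a(t(547,0),103.5,S),a(t(533,237),103.5,S);print("ledge line yaw",np.arctan2(*(l0-l1)[[1,0]]))
# clamp
tb=a(c(254,587),102,C);tt=a(c(253,518),102,C);k=a(c(487,526),84,C)
e=[a(c(*p),10,C) for p in [(45,343),(585,350),(48,523),(574,528)]]
for i in (0,2):
    d=(e[i]-e[i+1]);print("cradle yaw",np.arctan2(d[1],d[0])-np.pi/2,np.linalg.norm(d))
yc=np.arctan2(*(tt-tb)[[1,0]]);print("tab",tb,tt,"thick",np.linalg.norm(tt-tb),"key",k,"tab w",np.linalg.norm(a(c(233,587),102,C)-a(c(275,587),102,C)))
print("ring yaw by key",np.arctan2(*((tb+tt)/2-k)[[1,0]])-np.pi/2)
f=[a(c(*p),84,C) for p in [(462,567),(528,552)]];d=f[0]-f[1];print("key yaw",np.arctan2(d[1],d[0])-np.pi/2,np.linalg.norm(d))
```

```text
yaws -0.5188 0.1209
ledge widths 20.58633437837761 13.77462978227513 sep 82.69350460555954 yaw from ends -0.5318298818594938
barb dia 35.566454262635546 35.797889227718024
disc dia 47.64470184073586
b1 seat est [576.7 201. ]
b2 seat est [575.8 201.7]
rim seat est [579.  199.8]
disc seat est [577.  200.5]
axis from ledges: W [581.2 198.6] N [581.5 198. ]
ledge line yaw -0.5080864579694645
ledge line yaw -0.5250745310645455
ledge line yaw -0.5282950710122548
cradle yaw 0.11108319074954198 129.57432191442666
cradle yaw 0.11047040774760641 130.1482725315949
tab [ 477.3 -245.8  102. ] [ 490.3 -244.1  102. ] thick 13.090065397951482 key [ 489.  -290.1   84. ] tab w 7.65212449298251
ring yaw by key 0.11426042358130273
key yaw 0.35214659364542045 13.358390599925434
```

Run:
```python
from h import *
np.set_printoptions(precision=2,suppress=True)
q=down(0.111)
bot.move_gripper(22,45)
bot.line_to([483.8,-245,110],120,q); bot.line_to([483.8,-245,78],50)
s0=bot.read_state()
w=bot.move_gripper(0,45); s=bot.read_state();print(w,s["t"],s["width"],s["finger_force"],s["contact_force"],s["moment"],s["tcp_pos"])
bot.line_to([483.8,-245,84],25);s=bot.read_state();print(s["contact_force"],s["moment"])
bot.line_to([483.8,-245,240],150)
bot.pause(.2);s=bot.read_state();print(s["t"],s["width"],s["contact_force"],s["moment"],s["tcp_pos"])
im=bot.camera("wrist");cv2.imwrite("pics/held.png",cv2.resize(im[160:310,220:420,::-1],(800,600),interpolation=cv2.INTER_CUBIC))
print(s0["contact_force"])
```

```text
False 7.5667 7.2584924300169895 44.997881054878235 [-0.6   2.15  0.32] [0.58 0.05 0.01] [ 483.94 -244.89   78.23]
[-0.21  0.25 -2.23] [-0.03  0.01  0.01]
9.35 7.365894783481153 [ 0.01  0.11 -1.69] [-0.01 -0.02 -0.  ] [ 483.5  -244.93  239.2 ]
[ 0.34 -0.48  0.01]
```

View pics/held.png

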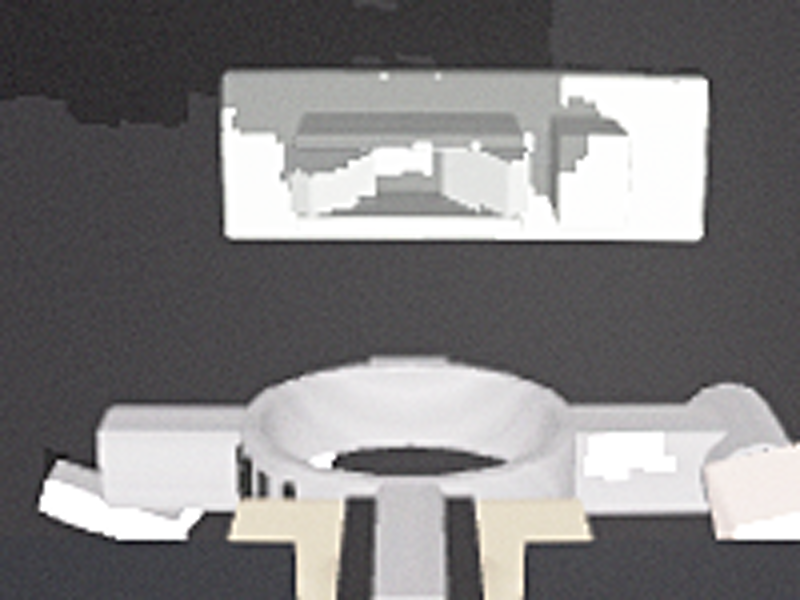

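The clamp is held level and square: tab between the fingers at (410,540), ring centred on it, cradle empty behind. Next is the standoff in front of the stub, with a look before entering.

```bash
cat >> h.py <<'E'
YS=-0.525; ux=np.array([np.cos(YS),np.sin(YS),0]); uy=np.array([-ux[1],ux[0],0]); seat=np.array([579,199.6,0])
def at(x,y,z): return seat+x*ux+y*uy+[0,0,z]
def loc(p):
    d=np.array(p)-seat; return np.array([d@ux,d@uy,d[2]])
E
python3 - <<'E'
from h import *
np.set_printoptions(precision=2,suppress=True)
q=down(YS)
bot.move_ptp(at(-80,0,240),q)
bot.line_to(at(-80,0,160),120); bot.line_to(at(-58,0,148.2),60)
bot.pause(.3);s=bot.read_state();print(s["t"],loc(s["tcp_pos"]),s["width"],s["contact_force"],s["moment"],R.from_quat(s["eef_rot"]).as_matrix()[:2,0])
im=bot.camera("wrist");a=cv2.resize(im[170:320,240:420,::-1],(540,450),interpolation=cv2.INTER_CUBIC)
im=bot.camera("side");b=cv2.resize(im[170:245,215:315,::-1],(600,450),interpolation=cv2.INTER_CUBIC)[:,:260]
b=cv2.resize(im[170:245,230:290,::-1],(260,325),interpolation=cv2.INTER_CUBIC)
b=np.vstack([b,np.zeros((125,260,3),np.uint8)])
cv2.imwrite("pics/stand.png",np.hstack([a,b]))
E
```

```text
12.85 [-58.15   0.09 148.39] 7.794012923425661 [-0.35 -0.46 -2.15] [ 0.02 -0.06  0.04] [ 0.87 -0.5 ]
```

View pics/stand.png

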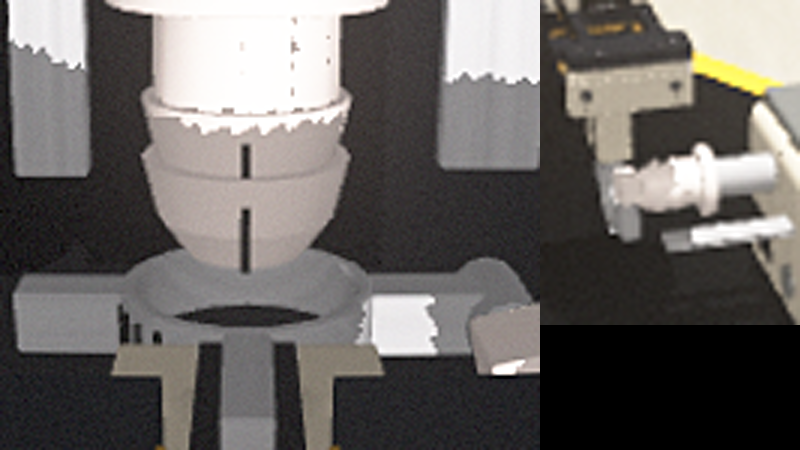

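The wrist crop shows the stub centred at column 246, the ring at 245 and the tab at 247, so it's aligned to about 0.5 mm. I'll slide in with force watch.

Run:
```python
from h import *
np.set_printoptions(precision=2,suppress=True)
s=bot.read_state(); f0=np.array(s["contact_force"]);m0=np.array(s["moment"])
L=lambda f:np.array([f@ux,f@uy,f[2]])
bot.line_to(at(-42,0,148),40); x=-42
while x<4:
    s=bot.read_state();f=L(np.array(s["contact_force"])-f0)
    print(round(s["t"],1),loc(s["tcp_pos"]),f,np.array(s["moment"])-m0)
    if f[0]<-6 or np.linalg.norm(f)>12: print("STOP");break
    x+=4 if x<-16 else 1.5
    bot.line_to(at(x,0,148),25 if x<-16 else 12)
```

```text
13.5 [-41.78  -0.16 147.83] [ 0.1  -0.54  0.36] [ 0.    0.05 -0.05]
13.8 [-37.91  -0.01 148.01] [0.59 1.03 0.32] [-0.05 -0.05 -0.03]
14.1 [-33.86  -0.01 147.97] [ 0.15  0.42 -0.9 ] [-0.07  0.02 -0.04]
14.4 [-29.84  -0.03 147.94] [-0.1   0.56 -0.57] [0.03 0.03 0.01]
14.7 [-25.83  -0.04 147.95] [-0.69  0.7  -0.78] [ 0.01  0.05 -0.02]
15.0 [-21.84  -0.02 147.97] [-0.11  0.09  0.52] [ 0.    0.01 -0.03]
15.3 [-17.84  -0.06 147.94] [ 0.01  0.58 -0.1 ] [-0.04 -0.03 -0.06]
15.8 [-13.95  -0.06 147.95] [-0.27 -0.41 -0.69] [ 0.02  0.02 -0.1 ]
16.1 [-12.46  -0.01 147.99] [ 0.36 -0.57  0.11] [ 0.06  0.05 -0.08]
16.4 [-10.94  -0.   147.99] [0.77 0.17 0.52] [ 0.   -0.01 -0.07]
16.7 [ -9.44  -0.   147.98] [-0.47 -0.66  0.28] [ 0.02 -0.02 -0.06]
16.9 [ -7.92  -0.01 148.  ] [ 0.67  0.33 -0.18] [ 0.02 -0.04 -0.06]
17.2 [ -7.58  -0.02 147.99] [-6.65  0.67  2.86] [ 1.31  2.05 -0.08]
STOP
```

Shoulder contact at x ≈ -7.7, where I expected -6.5. Now lower onto the seat with light pushing.

Run:
```python
from h import *
np.set_printoptions(precision=2,suppress=True)
f0=np.array([-.35,-.46,-2.15])
L=lambda f:np.array([f@ux,f@uy,f[2]])
def rep(n=""):
    s=bot.read_state();f=L(np.array(s["contact_force"])-f0);print(n,round(s["t"],1),loc(s["tcp_pos"]),f,np.array(s["moment"]));return f
bot.line_to(at(-7.8,0,148),15);rep("relax")
z=148
while z>140.5:
    z-=.7; bot.line_to(at(-7.8,0,z),12); f=rep()
    if f[2]>5: break
bot.line_to(at(-7.0,0,z),12);f=rep("push")
bot.line_to(at(-6.2,0,z),12);f=rep("push")
im=bot.camera("side");b=cv2.resize(im[170:245,230:330,::-1],(700,525),interpolation=cv2.INTER_CUBIC);cv2.imwrite("pics/seat.png",b)
```

```text
relax 17.5 [ -7.71   0.1  148.1 ] [-1.05  0.24  1.41] [ 0.29  0.3  -0.02]
 17.7 [ -7.72  -0.01 147.18] [-0.51  0.89  0.68] [0.29 0.19 0.03]
 18.0 [ -7.75  -0.1  146.45] [-1.14  0.5  -0.01] [ 0.13  0.17 -0.04]
 18.2 [ -7.79  -0.06 145.83] [0.74 1.11 0.09] [ 0.06  0.05 -0.03]
 18.5 [ -7.8   -0.02 145.12] [0.81 0.26 0.13] [ 0.12  0.03 -0.01]
 18.7 [ -7.77   0.02 144.49] [-1.2   1.39 -0.52] [ 0.01  0.06 -0.02]
 19.0 [ -7.72   0.08 144.35] [-2.85 -1.49  6.78] [-0.04  0.93  0.01]
push 19.2 [ -7.62   0.07 144.35] [-6.24 -0.84  8.57] [ 0.76  2.37 -0.07]
push 19.5 [ -7.53   0.07 144.34] [-9.93 -1.54 10.11] [ 1.52  3.57 -0.04]
```

It is seated: shoulder contact in x, and z = 144.35 against 144.2 expected. Now release gently and look at the key from above.

Run:
```python
from h import *
import json
np.set_printoptions(precision=2,suppress=True)
bot.line_to(at(-7.7,0,144.5),12)
bot.move_gripper(20,45)
bot.line_to(at(-7.7,0,146),20)
bot.line_to(at(-7.7,0,185),100)
bot.line_to(at(-7.7,-46,230),100,down(YS+1.81))
bot.pause(.3); st=bot.read_state(); im=bot.camera("wrist"); print(st["t"],loc(st["tcp_pos"]),st["joint_pos"],st["contact_force"],st["moment"])
json.dump({k:np.array(st[k]).tolist() for k in ("t","tcp_pos","eef_rot")},open("wk.json","w"))
cv2.imwrite("pics/wk.png",im[:,:,::-1])
p=proj(at(-7.7,-46,150),st);r=proj(at(-7.7,0,168),st);print(p,r)
x,y=int(p[0])-65,int(p[1])-50; print(x,y)
a=cv2.resize(im[y:y+100,x:x+130,::-1],(780,600),interpolation=cv2.INTER_CUBIC); cv2.imwrite("pics/key.png",a)
```

```text
23.35 [ -7.71 -45.97 229.97] [ 0.63  0.19 -0.21  0.   -1.17  2.22] [-0.51 -0.75  0.34] [-0.07 -0.12 -0.  ]
[325.07 246.59] [343.57 185.68]
260 196
```

View pics/key.png

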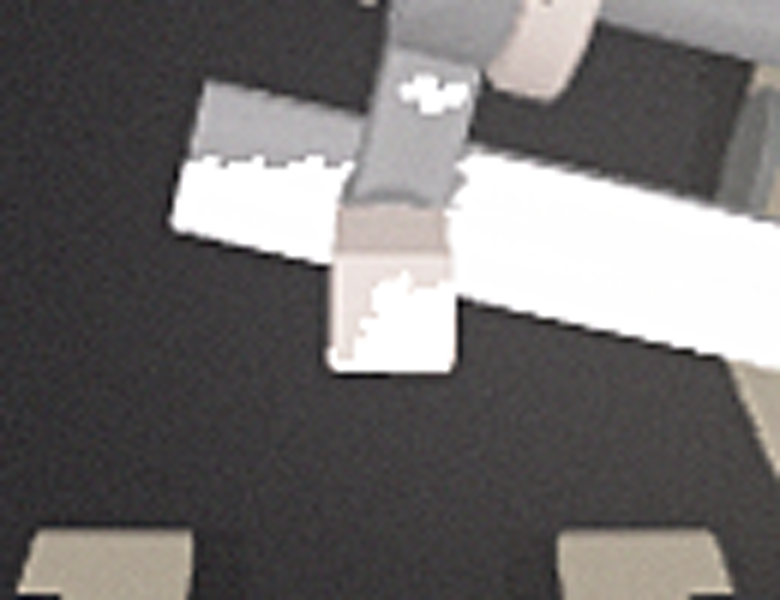

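Key top centred at crop (391,314), original (325.2,248.3), and square to the tool within 0.02 rad. That's about 1.3 mm off prediction in -tool x, so I'll split the difference, grip it and turn clockwise in small steps.

```bash
cat >> h.py <<'E'
import json
KX,KY,KZ=-7.5,-46.7,136.5
def read(n=6):
    M=[];F=[]
    for _ in range(n):
        bot.pause(0.02);s=bot.read_state();M.append(s["moment"][2]);F.append(s["contact_force"])
    return np.mean(M),np.mean(F,0),s
def grip(rel):
    bot.line_to(at(KX,KY,KZ+25),120,down(YS+rel)); bot.move_gripper(26,60)
    bot.line_to(at(KX,KY,KZ),60); bot.move_gripper(0,60)
def turn(rel,end,step,log,stop=9):
    while rel-step>=end-1e-9:
        rel-=step; bot.line_to(at(KX,KY,KZ),150,down(YS+rel)); m,f,s=read()
        q=s["joint_pos"][5]; log.append([rel,q,m,*f]); print(round(s["t"],2),round(rel,3),"q6 %.3f M %.3f"%(q,m),np.round(f,1),round(s["width"],2))
        if m>stop or np.linalg.norm(f)>25: print("STOP");break
    return rel
E
python3 - <<'E'
from h import *
np.set_printoptions(precision=2,suppress=True)
k=atz("wrist",(325.2,248.3),150,json.load(open("wk.json")));print("key",loc(k))
grip(1.81); m,f,s=read(); print(s["t"],m,f,s["width"],s["finger_force"],loc(s["tcp_pos"]))
log=[];r=turn(1.81,1.81-0.36,0.12,log,0.6); json.dump(log,open("log1.json","w"))
E
```

```text
key [ -7.32 -47.17 150.  ]
25.5667 0.015432322490616456 [0.51 0.57 1.08] 13.364532615483492 59.99319612979889 [ -7.36 -46.36 136.89]
25.93 1.69 q6 2.109 M 0.056 [-0.5  1.4  3.4] 13.06
26.3 1.57 q6 1.990 M 0.062 [-1.5  1.8  5.4] 13.11
26.67 1.45 q6 1.870 M 0.093 [-1.8  1.7  5.3] 13.0
```

Static readings relax, so I need to read while moving. I'll use small back-to-back steps with an immediate read.

```bash
cat >> h.py <<'E'
def sweep(rel,end,log,step=0.02,lim=0.75,group=6):
    "small back-to-back turns, moment read at the end of each without a pause"
    while rel-step>=end-1e-9:
        g=[]
        for _ in range(group):
            rel-=step; bot.line_to(at(KX,KY,KZ),150,down(YS+rel)); s=bot.read_state()
            log.append([rel,s["joint_pos"][5],s["qvel"][5],s["moment"][2],s["tau"][5]]); g.append(log[-1][2:])
            if rel-step<end-1e-9: break
        m=np.mean(g,0); print("%.2f rel %.3f qv %.3f M %.3f sd %.3f tau %.3f"%(s["t"],rel,*m[:2],np.std([x[1] for x in g]),m[2]),np.round(s["contact_force"],1))
        if m[1]>lim: print("STOP");break
    return rel
E
python3 - <<'E'
from h import *
log=[];r=sweep(1.45,1.21,log); json.dump(log,open("log2.json","w"))
E
```

```text
28.17 rel 1.330 qv 0.004 M 0.241 sd 0.012 tau -0.309 [-1.8  0.8  5.4]
29.67 rel 1.210 qv 0.004 M 0.225 sd 0.023 tau -0.309 [-2.8  1.9  5.7]
```

Run:
```python
from h import *
log=[];r=sweep(1.21,0.71,log,0.05,0.32,4); json.dump(log,open("log3.json","w")); print(r)
```

```text
30.67 rel 1.010 qv 0.010 M 0.190 sd 0.021 tau -0.374 [-2.5  2.1  6.7]
31.67 rel 0.810 qv 0.010 M 0.189 sd 0.013 tau -0.374 [-2.9  1.9  5.9]
32.17 rel 0.710 qv 0.011 M 0.191 sd 0.016 tau -0.374 [-2.4  3.5  6.5]
0.7099999999999995
```

Flat at 0.190 (0.05 steps): still slack after 1.10 rad. I'll regrip 90° back and continue.

```bash
sed -i 's/KZ=-7.5,-46.7,136.5/KZ=-7.4,-46.6,137.0/' h.py
python3 - <<'E'
from h import *
bot.move_gripper(26,60); bot.line_to(at(KX,KY,KZ+25),100)
grip(0.71+np.pi/2); s=bot.read_state();print(s["t"],s["width"],loc(s["tcp_pos"]),s["contact_force"],s["joint_pos"][5])
log=[];r=sweep(0.71+np.pi/2,0.75,log,0.05,0.275,3); json.dump(log,open("log4.json","w")); print(r)
E
```

```text
35.9583 13.010626639231218 [ -7.27099698 -46.38202627 137.32635256] [-0.00109838 -0.00996237  0.75532834] 2.696713677209443
36.71 rel 2.131 qv 0.009 M 0.179 sd 0.009 tau -0.454 [-2.3  2.7  4.5]
37.46 rel 1.981 qv 0.010 M 0.174 sd 0.024 tau -0.376 [-2.7  2.6  5.1]
38.21 rel 1.831 qv 0.010 M 0.194 sd 0.011 tau -0.376 [-2.9  1.9  6.4]
38.96 rel 1.681 qv 0.010 M 0.193 sd 0.018 tau -0.392 [-3.6  2.1  5.5]
39.71 rel 1.531 qv 0.010 M 0.256 sd 0.023 tau -0.432 [-4.7  2.7  5.6]
40.46 rel 1.381 qv 0.010 M 0.282 sd 0.022 tau -0.474 [-3.7  2.5  5.5]
STOP
1.3807963267948968
```

Run:
```python
from h import *
for r in json.load(open("log4.json")): print("%.3f M %.3f tau %.3f"%(r[0],r[3],r[4]))
```

```text
2.231 M 0.170 tau -0.456
2.181 M 0.177 tau -0.454
2.131 M 0.190 tau -0.451
2.081 M 0.186 tau -0.376
2.031 M 0.194 tau -0.376
1.981 M 0.140 tau -0.376
1.931 M 0.208 tau -0.376
1.881 M 0.195 tau -0.376
1.831 M 0.181 tau -0.376
1.781 M 0.188 tau -0.379
1.731 M 0.173 tau -0.392
1.681 M 0.218 tau -0.405
1.631 M 0.228 tau -0.419
1.581 M 0.257 tau -0.432
1.531 M 0.283 tau -0.446
1.481 M 0.252 tau -0.460
1.431 M 0.302 tau -0.474
1.381 M 0.291 tau -0.488
```

The joint torque is clean: contact at rel ≈ 1.79, then a steady rise. I'm now 0.41 rad past contact, with a rise of 0.11 measured and 0.16 by the stated stiffness. One more small step puts both readings mid-band, then I'll let go and check.

Run:
```python
from h import *
log=[];r=sweep(1.381,1.331,log,0.05,0.5,1)
bot.pause(.2); m,f,s=read(); print("static",m,f)
bot.move_gripper(28,60); bot.pause(.2); bot.line_to(at(KX,KY,KZ+4),20); bot.line_to(at(KX,KY,KZ+100),120)
bot.pause(.3); s=bot.read_state();im=bot.camera("wrist"); print(s["t"],s["contact_force"])
x,y=[int(v) for v in proj(at(-7,-20,140),s)]; x-=85;y-=65
a=cv2.resize(im[max(y,0):max(y,0)+130,x:x+170,::-1],(500,382),interpolation=cv2.INTER_CUBIC)
b=cv2.resize(bot.camera("side")[180:235,245:285,::-1],(278,382),interpolation=cv2.INTER_CUBIC)
cv2.imwrite("pics/final.png",np.hstack([a,b]))
```

```text
40.71 rel 1.331 qv 0.009 M 0.278 sd 0.000 tau -0.501 [-4.3  2.3  6.5]
static 0.3066785986636461 [-4.06547124  2.87598783  5.93063493]
43.3417 [-0.0156128  -0.96456031 -0.37285439]
```

View pics/final.png

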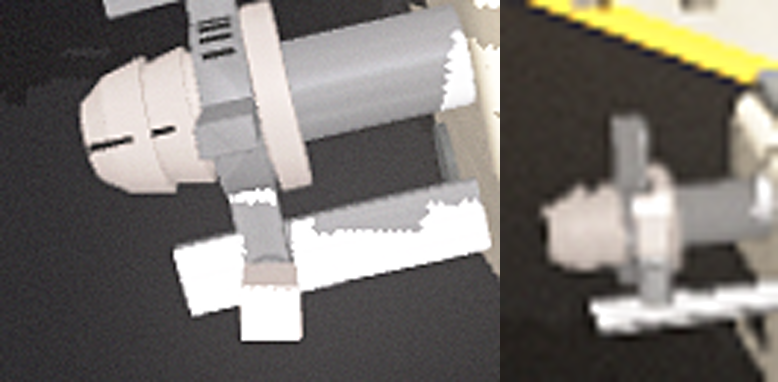

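The final picture shows the ring flush against the shoulder (band at columns 195–240, shoulder from 240) and the barrel and key over the wide ledge. The gripper is clear of everything, so I'm handing it in.

Run:
```python
from plant import bot
print(bot.close_job())
```

```text
the job is handed in; nothing more can be done
None
```

I handed the job in at about 43 s: the clamp is home against the shoulder with its screw over the wide ledge, snugged and released, but tightness is the uncertain part: estimates of the torque rise ran from 0.10 to 0.24 N m (snug is 0.08–0.24), depending on how it was read.

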